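Vent the laser engraver

ROBOT

A 6-joint arm with a two-finger parallel gripper is mounted at the origin on the work surface. World frame = base frame: x ahead of the robot, y to its left, z up, the work surface at z = 0. Lengths are in m, angles in rad, forces in N, time in s.
With the tool pointing down it reaches from about 0.375 to 0.9 m from the base axis. Payload 3.1 kg.
Tool frame: the origin (TCP) lies at the very end of the fingers, on their centre line; the grasp point (between the pads) lies 19 mm behind it (tcp_to_grasp is the distance from the TCP to the grasp point, in m); z points along the fingers, y is the direction in which the jaws open and shut (so a half turn about z gives the same grasp; the last joint's range is limited). The gripper opens to 85 mm and grips with 20 to 120 N. Pads are 22 mm wide; open, the fingers measure 114 mm over their backs; the gripper's body (76 mm by 85 mm) begins 54 mm behind the grasp point. The pads swing forward as they close: fully open they stand 13 mm farther back than shut.
Start: joints at [-1.312, 0.527, 1.433, -0, 1.181, -0.178], TCP at [0.264, -0.566, 0.231] pointing down, gripper open.
Joint ranges: [-3.08, 3.08], [-0.75, 2.2], [0.22, 2.44], [-1.43, 4.57], [0, 2.65], [-2.85, 2.85]. Speed limits (rad/s): [2.79, 2.79, 3.14, 3.14, 3.14, 3.14].

INTERFACE

Orientations are given as a unit quaternion [x, y, z, w].
In Python, from station import sense, snapshot, camera_info, sign_off, tcp_to_grasp gives the robot as it stands.
- The arm moves only by the shell command python3 -m inch 'ROWS' [FORCE]. ROWS is JSON, a list of rows, each a list of 3 entries, a list of its own where there are three numbers: the closure, from -1 (fully open) to 1 (shut), so that 0 is half open, then the shift along the tool's x, y, z normalised to -1 to 1, where 1 is 10 cm, then the turn, a rotation vector about the tool's x, y, z normalised to -1 to 1, where 1 is 360 degrees. In form: [[jaw, [dx, dy, dz], [ax, ay, az]], ...]. A call has 1 to 20 rows; each row is the pose to reach, as a shift and turn from the pose commanded when the call began, along the tool's axes at that moment, turning the shorter way round; what a row does not reach only later rows make up. A row lasts 1/10 s, in which the tool goes at most 50 mm and 8.59 degrees, less where a joint would pass 70% of its speed; a pose out of reach is approached as far as the arm can. A call with a number of a shift or a turn outside -1 to 1 is refused whole. A call with a gripper value outside its range is refused whole. The fingers move at their own pace and stop on an object; FORCE is the grip in N (left out, the last holds). Time passes only in rows, so rows that repeat a pose let the fingers close. It gives the time, the measured TCP pose, the force and the opening at its end, in the units of the state.
- sense(): the state, without advancing time (a new reading comes with each control period).
- snapshot(name): name is "scene" or "top" or "wrist"; returns (picture, depth): 400x640x3 uint8, blue, green, red; 400x640 float32, m along the optical axis (not along the pixel's ray), 0 where there is no reading.
- camera_info(name): a dict with "K" (3x3 intrinsics, pixels), "origin" and "orientation" of the camera in the world. Camera axes: x right, y down, z forward; pixel columns grow to the right and rows downward; lengths in m; the calibration is good to about 2 mm. A picture is of the moment at which its call begins: read the wrist's pose just before it. camera_info takes no time and is no camera call; for the wrist camera it gives the pose at the moment of the call.
- sign_off(): hands the job in, once; it reports no verdict.
The state is a dict: "t": time; "q": joint angles; "qd": joint speeds; "tau": joint torques, N m; "tcp_pos": TCP position; "tool_rot": TCP orientation; "force": force on the tool from outside, world axes, zero at the start; "ft_torque": the same for the moment, N m; "finger_gap": opening from 0.0 (shut) to 1.0 (fully open).
Only numpy, scipy, OpenCV 4.12 (cv2) and the standard library are available. Lean on these libraries where they do the work, as an engineer would, in place of code of your own. Each camera call takes 0.05 s, during which the arm holds its last target.

TASK

The laser engraver on the joiner's bench has just finished a panel and its case is full of smoke: with the lid still shut, press the square stop key, then the large round beam-off key, then the long fan key, one at a time and each fully down, without pressing the two small jog keys. Then ease the lid up by its handle, against its closing springs, until the pointer on the lid's edge stands at the index clamped on the curved stay, and finish holding it there, steady, so that the fan can draw off the smoke. Never throw the lid wide open, do not shift the index, and leave the glue bottle, block plane and mallet around the machine where they are.

Things in the scene. Friction and masses are not known exactly. Their poses are not given: they have to be found in the camera images.
- engraver: desktop laser engraver, grey case fixed to the bench, 460 wide (its y) x 340 deep (its x) x 130 high, 152 to the top of the shut lid; origin at the centre of its underside, x points to its rear, y to its left seen from the front, z up. The front faces the robot, turned by up to 0.3 rad. The lid covers the left two thirds; the black control panel, 130 above the bench, is the right third
- stop_key_top (a point): centre of the top of the stop key: the only square key, grey plastic, 30 x 30, standing 12 above the panel, at the panel's front right
- stop_key (a joint): how far the stop key is pressed, 0 to 0.005 m down; a spring pushes it back, 1.2 N to start and 4 N at the bottom
- beam_key_top (a point): centre of the top of the beam-off key: the only large round key, grey plastic, 30 dia, standing 12 above the panel, in the panel's middle row, next to the lid; key centres are at least 55 apart
- beam_key (a joint): how far the beam-off key is pressed, 0 to 0.005 m down, spring as for the stop key
- fan_key_top (a point): centre of the top of the fan key: the only long bar key, grey plastic, 16 (engraver x) x 60 (engraver y), standing 12 above the panel, behind the other keys and in front of the raised display
- fan_key (a joint): how far the fan key is pressed, 0 to 0.005 m down, spring as for the stop key
- jog_key_a_top (a point): top of the small round jog key, 14 dia, 10 above the panel, in the front row beside the stop key (58 to its left); not to be pressed
- jog_key_a (a joint): how far this jog key is pressed (m)
- jog_key_b_top (a point): top of the other small round jog key, 14 dia, 10 above the panel, in the middle row beside the beam-off key (58 to its right); not to be pressed
- jog_key_b (a joint): how far this jog key is pressed (m)
- lid_handle (a point): middle of the lid's handle: a plain steel round bar, 14 dia, 120 long between its two posts, lying across the machine (along engraver y), its axis 40 above the lid's top face (free space below it) and 38 behind the lid's front edge. Its frame is the lid's: with the lid shut the axes are those of the engraver
- lid_hinge (a point): middle of the lid's hinge line, which runs along engraver y at the lid's rear edge, 141 above the bench; straight behind the handle: with the lid shut the handle bar lies 250 in front of it and 51 above it
- lid (a joint): opening of the lid (300 wide, 284 deep, 22 thick, about 0.8 kg) in rad: 0 shut, growing as the front edge rises, stop at 1.2. Springs close it and it falls shut if let go; holding it takes about 8 N at the handle when just open and 10 N at 0.6
- lid_pointer (a point): tip of the flat steel pointer tongue (22 x 22 x 4) on the lid's left edge, 113 from the hinge line, beside the curved stay; it swings with the lid at the height of the hinge line
- index_mark (a point): centre of the brass index (22 x 14 x 10 block, thumb screw on its left) clamped on the curved steel stay, 125 from the hinge line; the stay is an upright arc about the hinge line at the case's left edge. Its frame turns with it as the lid's does: pointer and index stand together when lid and index angles agree
- vent_index (a joint): angle of the index about the hinge line, rad, measured as the lid's: 0 would be the shut lid. Differs from start to start, 0.3 to 0.62; stiff, not to be moved
- glue_bottle: white glue bottle, loose, 54 dia x 150 high, origin at the centre of its foot
- block_plane: steel block plane, loose, 150 long (its x) x 48 wide x 62 high, origin at the centre of its sole
- mallet: joiner's wooden mallet, loose, lying flat, handle along its x, 325 long overall, head 62 x 115 x 75 high, origin below the handle, 130 from the middle of the head

How it is judged:
On the way, in this order (a step that is already met when the one before it is completed fails the run):
1. the stop key is pressed down, the lid shut and the other keys up (value of joint stop_key above 0.0035 m and value of joint lid below 0.05 rad and value of joint each of beam_key, fan_key below 0.0015 m), for 0.05 s.
2. then the beam-off key is pressed down, the lid shut and the other keys up (value of joint beam_key above 0.0035 m and value of joint lid below 0.05 rad and value of joint each of stop_key, fan_key below 0.0015 m), for 0.05 s.
3. then the fan key is pressed down, the lid shut and the other keys up (value of joint fan_key above 0.0035 m and value of joint lid below 0.05 rad and value of joint each of stop_key, beam_key below 0.0015 m), for 0.05 s.
4. then the lid is raised to the index (angle between the x axis of lid_handle and the x axis of index_mark, either way round below 0.07 rad), for 0.2 s.
At the end, for the whole second after the job is handed in: the robot is holding the lid (contact force over 2 N) steady (under 0.05 rad/s) with its angle within 0.07 rad of the index, and all three keys are up again (angle between the x axis of lid_handle and the x axis of index_mark, either way round below 0.07 rad and velocity of joint lid between -0.05 and 0.05 rad/s and contact force between any of the fingers, the arm and lid above 2 N and value of joint each of stop_key, beam_key, fan_key below 0.0015 m); the arm keeps its last pose, push and grip.
It fails at once if a small jog key is pressed (more than 2 mm) (value of joint any of jog_key_a, jog_key_b above 0.002 m).
It fails at once if the lid is thrown wide open (past 0.85 rad) or flung up (faster than 2 rad/s) (value of joint lid above 0.85 rad or velocity of joint lid above 2 rad/s).
It fails at once if the index is shifted by more than 5 mm (distance of index_mark from where it was at the start of the episode above 0.005 m).
It fails at once if the glue bottle, plane or mallet are moved by more than 30 mm or the bottle is knocked over (angle between glue_bottle's own z axis and vertical above 0.5 rad or distance of any of glue_bottle, block_plane, mallet from where it was at the start of the episode above 0.03 m).
It also fails if it takes over 54 s, if anything falls off the work surface, if the arm or the gripper's body presses on something with over 40 N, if the wrist force passes 120 N, or if a joint passes its speed limit or range.

## Working session

There is one attempt and no reset: what is moved stays moved. The work goes in short steps, Python scripts to look and compute and a shell command to move; the robot and the scene stay as the last step left them, time stands still between calls to the robot, and variables do not carry over. Pictures are saved under pics/ and viewed, and the job is handed in when it is done.

```bash
ls; mkdir -p pics
python3 - <<'E'
from station import *
import cv2,numpy as np
print(sense()); print(tcp_to_grasp)
for n in("scene","top","wrist"):
    c=camera_info(n); p,d=snapshot(n); cv2.imwrite(f"pics/{n}0.png",p); np.savez(f"pics/{n}0.npz",p=p,d=d,K=c["K"],o=c["origin"],r=c["orientation"]); print(n,c)
E
```

```text
pics
{'t': 0.0, 'q': array([-1.31249947e+00,  5.28477671e-01,  1.43391118e+00, -2.53497415e-05,
        1.18144165e+00, -1.78498079e-01]), 'qd': array([-0.00047513,  0.00126164, -0.00212393, -0.00010018,  0.00194656,
       -0.00052682]), 'tau': array([ 1.50678297e-04, -4.42347729e+01, -1.78026742e+01, -1.84504352e-04,
        8.38697248e-03, -3.56645359e-06]), 'tcp_pos': array([ 0.26422907, -0.56558814,  0.23032376]), 'tool_rot': array([ 9.76244259e-01,  2.16670012e-01, -5.63439888e-05, -1.11756489e-03]), 'force': array([-0.93598324, -0.2482228 , -0.41787867]), 'ft_torque': array([-0.04553642,  0.0611475 , -0.07604654]), 'finger_gap': 1.0025114525743826}
0.0187
scene {'K': array([[405.82091485,   0.        , 324.76505005],
       [  0.        , 405.82091485, 204.17380361],
       [  0.        ,   0.        ,   1.        ]]), 'origin': array([1.3166062 , 0.44085738, 0.90957591]), 'orientation': array([ 0.48118782,  0.77729919, -0.34386461, -0.21452594])}
top {'K': array([[471.89980565,   0.        , 318.27668001],
       [  0.        , 471.89980565, 206.27131076],
       [  0.        ,   0.        ,   1.        ]]), 'origin': array([0.45642049, 0.07165617, 1.23899772]), 'orientation': array([-0.70035586,  0.71093044, -0.04842669,  0.04164644])}
wrist {'K': array([[293.01186832,   0.        , 321.20451686],
       [  0.        , 293.01186832, 197.93689713],
       [  0.        ,   0.        ,   1.        ]]), 'origin': array([ 0.32861158, -0.53697332,  0.37400846]), 'orientation': array([ 0.83553174, -0.53178756, -0.0747186 ,  0.11621458])}
```

View pics/scene0.png

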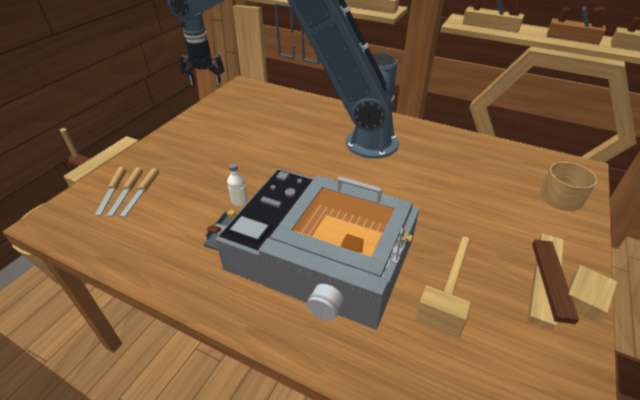

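View pics/top0.png

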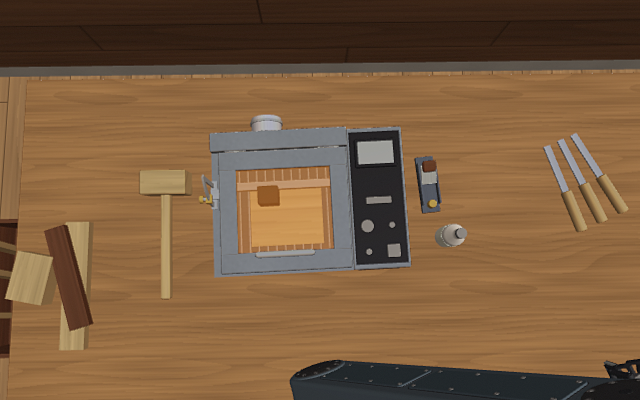

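View pics/wrist0.png

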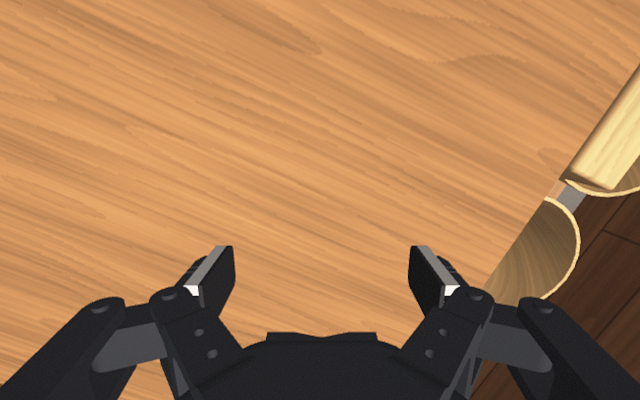

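The top picture shows the engraver nearly square to the robot. The keys are stop (394,250), beam-off (367,226), fan (378,200), and jogs (369,252) and (392,225). The handle is at (285,253), the stay and index at about (210,200), with the plane and bottle to the right and the mallet to the left. Next I'll measure them.

```bash
cat > h.py <<'E'
import numpy as np,cv2
from scipy.spatial.transform import Rotation as R
def load(f):
    return dict(np.load(f))
def ray(c,u,v):
    d=np.linalg.inv(c["K"])@np.array([u,v,1.0]); return R.from_quat(c["r"]).apply(d)
def onplane(c,u,v,z):
    d=ray(c,u,v); return c["o"]+d*(z-c["o"][2])/d[2]
def deproj(c,u,v):
    return c["o"]+ray(c,u,v)*c["d"][int(round(v)),int(round(u))]
def proj(c,P):
    p=c["K"]@R.from_quat(c["r"]).inv().apply(np.array(P)-c["o"]); return p[:2]/p[2]
E
python3 - <<'E'
from h import *
for n,(x0,y0,x1,y1) in dict(top=(190,110,470,290),scene=(190,150,450,330)).items():
    c=load(f"pics/{n}0.npz"); im=c["p"][y0:y1,x0:x1]; cv2.imwrite(f"pics/{n}0z.png",cv2.resize(im,None,fx=2.85,fy=2.85,interpolation=cv2.INTER_CUBIC))
c=load("pics/top0.npz"); g=cv2.cvtColor(c["p"],cv2.COLOR_BGR2GRAY)
x0,y0,x1,y1=354,180,406,264
m=(g[y0:y1,x0:x1]>75).astype(np.uint8)
n,l,s,ce=cv2.connectedComponentsWithStats(m)
for i in range(1,n):
    if s[i,4]<8: continue
    u,v=ce[i]+[x0,y0]; print(s[i],(u.round(1),v.round(1)),onplane(c,u,v,.142).round(4),deproj(c,u,v).round(4))
E
```

```text
[49  0  3 39 78] (np.float64(404.3), np.float64(194.7)) [ 0.6216 -0.1431  0.142 ] [ 0.6234 -0.1455  0.1296]
[ 12  16  26   8 172] (np.float64(378.3), np.float64(199.4)) [ 0.6111 -0.0812  0.142 ] [ 0.6114 -0.0815  0.1398]
[  7  40  13  12 128] (np.float64(367.0), np.float64(225.5)) [ 0.5501 -0.053   0.142 ] [ 0.5499 -0.0528  0.1434]
[35 42  6  6 29] (np.float64(391.6), np.float64(224.3)) [ 0.5521 -0.1105  0.142 ] [ 0.5523 -0.1109  0.1395]
[ 0 50  3 34 54] (np.float64(354.4), np.float64(249.8)) [ 0.4941 -0.0221  0.142 ] [ 0.4946 -0.0233  0.1289]
[ 33  63  14  14 169] (np.float64(393.8), np.float64(249.9)) [ 0.4924 -0.1136  0.142 ] [ 0.4925 -0.1141  0.1388]
[12 68  6  7 32] (np.float64(368.7), np.float64(251.2)) [ 0.4903 -0.0552  0.142 ] [ 0.4903 -0.0554  0.1411]
[29 82 23  2 27] (np.float64(395.4), np.float64(262.9)) [ 0.4625 -0.1162  0.142 ] [ 0.4626 -0.1184  0.1291]
```

View pics/top0z.png

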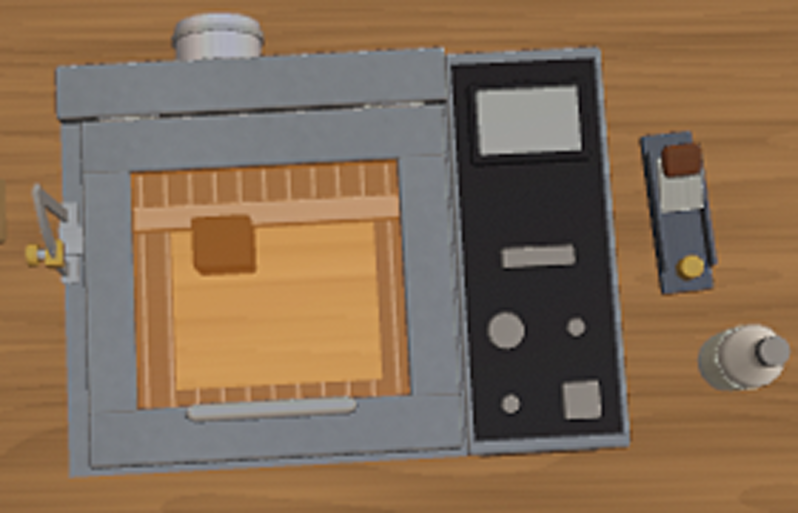

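View pics/scene0z.png

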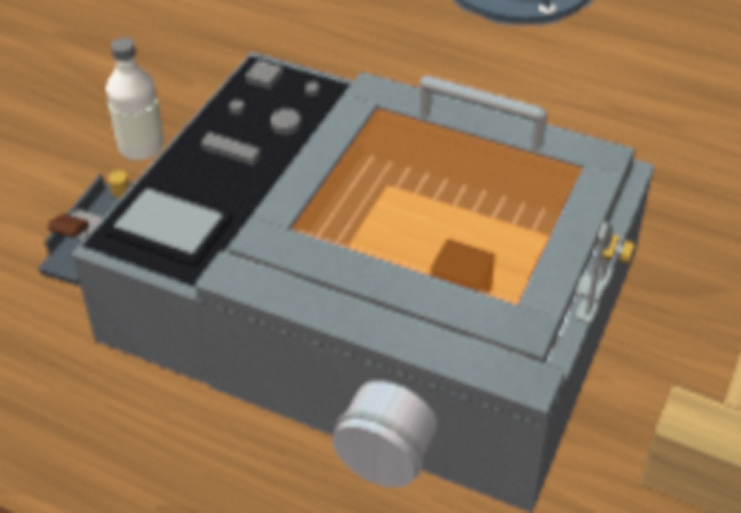

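Run:
```python
from h import *
T=load("pics/top0.npz"); S=load("pics/scene0.npz")
# handle in top: bright pixels
hsv=cv2.cvtColor(T["p"],cv2.COLOR_BGR2HSV); g=cv2.cvtColor(T["p"],cv2.COLOR_BGR2GRAY)
x0,y0,x1,y1=245,244,325,264
d=T["d"][y0:y1,x0:x1]
P=np.array([[deproj(T,u,v) for u in range(x0,x1)] for v in range(y0,y1)])
m=(P[...,2]>.175)
ys,xs=np.nonzero(m); print("handle px",xs.min()+x0,xs.max()+x0,len(xs), P[m].mean(0).round(4),P[m].min(0).round(4),P[m].max(0).round(4))
u,v=xs.mean()+x0,ys.mean()+y0; h=onplane(T,u,v,.195);print("handle mid",u,v,h.round(4))
A=np.c_[xs+x0,ys+y0].astype(np.float32); rr=cv2.fitLine(A,cv2.DIST_L2,0,.01,.01).ravel()
a=onplane(T,u-30*rr[0],v-30*rr[1],.192);b=onplane(T,u+30*rr[0],v+30*rr[1],.192); dd=a-b; print("yaw",np.arctan2(-dd[0],dd[1]))
# brass
for n,c,(x0,y0,x1,y1) in(("top",T,(190,170,225,215)),("scene",S,(385,215,425,270))):
    hs=cv2.cvtColor(c["p"],cv2.COLOR_BGR2HSV)[y0:y1,x0:x1]
    m=((hs[...,0]>18)&(hs[...,0]<32)&(hs[...,1]>100)&(hs[...,2]>120)).astype(np.uint8)
    k,l,s,ce=cv2.connectedComponentsWithStats(m)
    for i in range(1,k):
        if s[i,4]<4: continue
        u,v=ce[i]+[x0,y0]; yy,xx=np.nonzero(l==i)
        pts=np.array([deproj(c,a+x0,b+y0) for a,b in zip(xx,yy)])
        print(n,s[i],u.round(1),v.round(1),np.median(pts,0).round(4),pts.min(0).round(3),pts.max(0).round(3))
    cv2.imwrite(f"pics/{n}_idx.png",cv2.resize(c["p"][y0:y1,x0:x1],None,fx=12,fy=12,interpolation=cv2.INTER_NEAREST))
```

```text
handle px 255 314 372 [0.4866 0.1341 0.2133] [0.4564 0.0715 0.1866] [0.4956 0.2018 1.239 ]
handle mid 285.0994623655914 253.22043010752688 [0.487  0.1352 0.195 ]
yaw 0.0401651214399445
top [16 24  6  9 32] 208.9 199.2 [0.609  0.3049 0.1864] [0.604 0.301 0.18 ] [0.624 0.313 0.195]
top [ 9 26  5  7 26] 200.8 199.0 [0.6112 0.3239 0.1883] [0.604 0.32  0.182] [0.619 0.328 0.192]
scene [17 18  5  7 20] 404.0 236.4 [0.6153 0.3121 0.1823] [0.606 0.308 0.179] [0.624 0.315 0.187]
scene [23 19  5  7 23] 409.9 237.3 [0.6151 0.3257 0.1853] [0.451 0.305 0.02 ] [0.622 0.33  0.189]
```

Run:
```python
import cv2,numpy as np
a=cv2.imread("pics/top_idx.png");b=cv2.imread("pics/scene_idx.png");print(a.shape,b.shape)
h=600
a=cv2.resize(a,(350,450),interpolation=0);b=cv2.resize(b,(400,550),interpolation=0)
o=np.zeros((550,750,3),np.uint8);o[:450,:350]=a;o[:,350:]=b;cv2.imwrite("pics/idx.png",o)
```

```text
(540, 420, 3) (660, 480, 3)
```

View pics/idx.png

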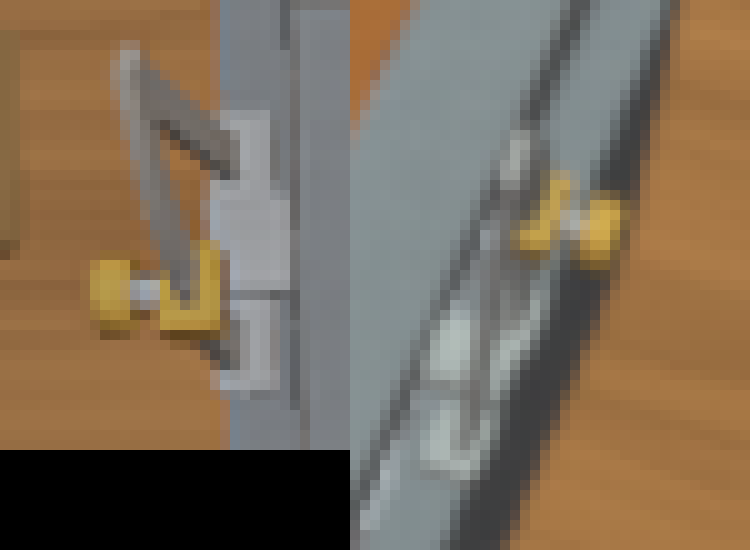

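```bash
python3 -m inch '[[1,[0.4,-0.3,0],[0,0,-0.02]],[1,[0.8,-0.6,0],[0,0,-0.04]],[1,[1,-0.78,0],[0,0,-0.06]],[1,[1,-0.78,0],[0,0,-0.085]],[1,[1,-0.78,0],[0,0,-0.105]],[1,[1,-0.78,0],[0,0,-0.13]],[1,[1,-0.78,0],[0,0,-0.15]],[1,[1,-0.78,0],[0,0,-0.17]],[1,[1,-0.78,0],[0,0,-0.1864]],[1,[1,-0.78,0],[0,0,-0.1864]]]'
cat > st.py <<'E'
from h import *; from station import *
import sys
def st(tgt=None):
    s=sense(); Rm=R.from_quat(s["tool_rot"])
    M=Rm.as_matrix(); print("t",s["t"],"tcp",s["tcp_pos"].round(4),"F",s["force"].round(2),"gap",round(s["finger_gap"],3)); print("x",M[:,0].round(4),"z",M[:,2].round(4))
    if tgt is not None: print("shift/0.1:",(Rm.inv().apply(np.array(tgt)-s["tcp_pos"])/.1).round(3))
st([float(a) for a in sys.argv[1:4]] if len(sys.argv)>3 else None)
E
python3 st.py 0.4924 -0.1136 0.20
```

```text
t: 1.15
tcp_pos: [0.3219, -0.4531, 0.231]
tool_rot: [0.694, 0.72, 0.0, -0.0]
force: [0.4, -0.2, 0.6]
finger_gap: 0.005
t 1.15 tcp [ 0.3219 -0.4531  0.231 ] F [ 0.44 -0.21  0.6 ] gap 0.005
x [-3.700e-02  9.993e-01  6.000e-04] z [-3.e-04  6.e-04 -1.e+00]
shift/0.1: [3.329 1.829 0.312]
```

```bash
python3 -m inch '[[1,[0.35,0.2,0],[0,0,0]],[1,[0.7,0.4,0],[0,0,0]],[1,[1,0.55,0],[0,0,0]]]' >/dev/null
python3 -m inch '[[1,[0.4,0.22,0],[0,0,0]],[1,[0.8,0.44,0],[0,0,0]],[1,[1,0.55,0],[0,0,0]]]' >/dev/null
python3 -m inch '[[1,[0.4,0.22,0],[0,0,0]],[1,[0.8,0.44,0],[0,0,0]],[1,[1,0.55,0],[0,0,0]]]' >/dev/null
python3 -m inch '[[1,[0.2,0.1,0],[0,0,0]],[1,[0.33,0.18,0.2],[0,0,0]],[1,[0.33,0.18,0.31],[0,0,0]],[1,[0.33,0.18,0.31],[0,0,0]]]'
python3 st.py 0.4924 -0.1136 0.15
python3 - <<'E'
from station import *; import cv2,numpy as np
for n in("wrist","scene"):
    c=camera_info(n); p,d=snapshot(n); cv2.imwrite(f"pics/{n}1.png",p); np.savez(f"pics/{n}1.npz",p=p,d=d,K=c["K"],o=c["origin"],r=c["orientation"])
E
```

```text
t: 2.45
tcp_pos: [0.4911, -0.1132, 0.1987]
tool_rot: [0.694, 0.72, -0.001, -0.002]
force: [0.6, 0.2, -0.7]
finger_gap: -0.004
t 2.45 tcp [ 0.4911 -0.1132  0.1987] F [ 0.64  0.2  -0.65] gap -0.004
x [-0.0368  0.9993  0.0017] z [-0.0042  0.0015 -1.    ]
shift/0.1: [-0.005  0.015  0.487]
```

View pics/wrist1.png

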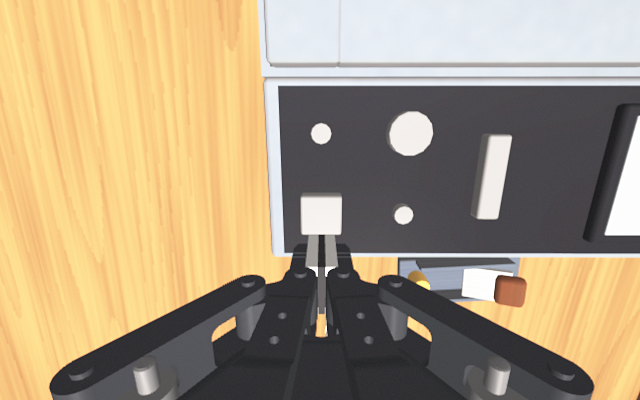

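The wrist picture shows the closed fingertips over the stop key (321,214), with beam-off at (410,133), fan at (491,177) and the jogs at (321,133) and (403,215). I'll check these positions against the top view.

Run:
```python
from h import *
c=load("pics/wrist1.npz"); g=cv2.cvtColor(c["p"],cv2.COLOR_BGR2GRAY)
x0,y0,x1,y1=285,100,560,250
m=(g[y0:y1,x0:x1]>130).astype(np.uint8)
n,l,s,ce=cv2.connectedComponentsWithStats(m)
for i in range(1,n):
    if s[i,4]<80: continue
    u,v=ce[i]+[x0,y0]; print(s[i],u.round(1),v.round(1),onplane(c,u,v,.142).round(4),deproj(c,u,v).round(4))
```

```text
[ 104   11   44   45 1560] 410.6 133.1 [ 0.5497 -0.054   0.142 ] [ 0.5495 -0.054   0.1426]
[ 26  23  21  22 345] 320.7 133.2 [ 0.4898 -0.0563  0.142 ] [ 0.4898 -0.0563  0.1411]
[ 191   35   36   85 1929] 493.6 176.3 [ 0.6108 -0.081   0.142 ] [ 0.6094 -0.0806  0.1443]
[  15   96   42   54 1896] 321.0 219.2 [ 0.4922 -0.1173  0.142 ] [ 0.4922 -0.1171  0.1427]
[109 106  20  19 284] 403.3 214.9 [ 0.5514 -0.1117  0.142 ] [ 0.552  -0.1123  0.1402]
```

```bash
python3 -m inch '[[1,[0,0.01,0.25],[0,0,0]],[1,[0,0.01,0.5],[0,0,0]],[1,[0,0.01,0.56],[0,0,0]],[1,[0,0.01,0.6],[0,0,0]],[1,[0,0.01,0.6],[0,0,0]]]'; python3 -m inch '[[1,[0,0,0.02],[0,0,0]],[1,[0,0,0.02],[0,0,0]]]'
```

```text
t: 3.05
tcp_pos: [0.4934, -0.1143, 0.1408]
tool_rot: [0.694, 0.72, -0.0, 0.0]
force: [-0.3, 0.1, 1.9]
finger_gap: -0.002
t: 3.25
tcp_pos: [0.494, -0.1143, 0.1392]
tool_rot: [0.694, 0.72, 0.0, 0.001]
force: [-1.7, -1.5, 2.6]
finger_gap: -0.001
```

```bash
python3 -m inch '[[1,[0,-0.01,0.02],[0,0,0]],[1,[0,-0.01,0.035],[0,0,0]],[1,[0,-0.01,0.035],[0,0,0]]]';python3 -m inch '[[1,[0,0,0.02],[0,0,0]],[1,[0,0,0.02],[0,0,0]]]'
```

```text
t: 3.55
tcp_pos: [0.4941, -0.1143, 0.1369]
tool_rot: [0.694, 0.72, 0.001, 0.002]
force: [-1.2, -0.7, 14.1]
finger_gap: -0.004
t: 3.75
tcp_pos: [0.4941, -0.1143, 0.1366]
tool_rot: [0.694, 0.72, 0.001, 0.002]
force: [-4.8, 1.5, 26.7]
finger_gap: -0.0
```

```bash
python3 -m inch '[[1,[0,0,-0.25],[0,0,0]],[1,[0,0,-0.45],[0,0,0]],[1,[0.3,0.3,-0.45],[0,0,0]],[1,[0.585,0.58,-0.45],[0,0,0]],[1,[0.585,0.58,-0.45],[0,0,0]]]'; python3 st.py 0.550 -0.0535 0.1375
```

```text
t: 4.25
tcp_pos: [0.5517, -0.0504, 0.1783]
tool_rot: [0.692, 0.721, 0.002, 0.002]
force: [-1.1, -0.5, 0.3]
finger_gap: 0.0
t 4.25 tcp [ 0.5517 -0.0504  0.1783] F [-1.13 -0.53  0.3 ] gap 0.0
x [-4.100e-02  9.992e-01  2.000e-04] z [ 4.7e-03  4.0e-04 -1.0e+00]
shift/0.1: [-0.031 -0.02   0.408]
```

```bash
python3 -m inch '[[1,[-0.02,-0.01,0.2],[0,0,0]],[1,[-0.02,-0.01,0.32],[0,0,0]],[1,[-0.02,-0.01,0.38],[0,0,0]],[1,[-0.02,-0.01,0.42],[0,0,0]],[1,[-0.02,-0.01,0.43],[0,0,0]],[1,[-0.02,-0.01,0.43],[0,0,0]]]'; python3 st.py 0.55 -0.0535 0.137
```

```text
t: 4.85
tcp_pos: [0.5461, -0.0549, 0.1369]
tool_rot: [0.694, 0.72, -0.0, -0.001]
force: [-6.6, 1.2, 15.6]
finger_gap: -0.001
t 4.85 tcp [ 0.5461 -0.0549  0.1369] F [-6.59  1.24 15.56] gap -0.001
x [-3.680e-02  9.993e-01  9.000e-04] z [-2.1e-03  8.0e-04 -1.0e+00]
shift/0.1: [ 0.013  0.04  -0.002]
```

```bash
python3 -m inch '[[1,[0,0,0],[0,0,0]],[1,[0,0,-0.25],[0,0,0]],[1,[0,0,-0.45],[0,0,0]],[1,[-0.15,0.35,-0.45],[0,0,0]],[1,[-0.284,0.63,-0.45],[0,0,0]],[1,[-0.284,0.63,-0.45],[0,0,0]],[1,[-0.284,0.63,-0.45],[0,0,0]]]'; python3 st.py 0.611 -0.081 0.137
```

```text
t: 5.55
tcp_pos: [0.6111, -0.0817, 0.1795]
tool_rot: [0.694, 0.72, -0.0, -0.0]
force: [-0.5, -0.4, 0.2]
finger_gap: 0.001
t 5.55 tcp [ 0.6111 -0.0817  0.1795] F [-0.45 -0.39  0.21] gap 0.001
x [-3.630e-02  9.993e-01  4.000e-04] z [-1.e-03  3.e-04 -1.e+00]
shift/0.1: [ 0.007 -0.     0.425]
```

```bash
python3 -m inch '[[1,[0,0,0.2],[0,0,0]],[1,[0,0,0.34],[0,0,0]],[1,[0,0,0.39],[0,0,0]],[1,[0,0,0.43],[0,0,0]],[1,[0,0,0.45],[0,0,0]],[1,[0,0,0.45],[0,0,0]],[1,[0,0,0.45],[0,0,0]]]'; python3 st.py 0.611 -0.081 0.137
```

```text
t: 6.25
tcp_pos: [0.6094, -0.0805, 0.1369]
tool_rot: [0.694, 0.72, -0.001, -0.001]
force: [-6.8, 0.9, 12.7]
finger_gap: 0.001
t 6.25 tcp [ 0.6094 -0.0805  0.1369] F [-6.77  0.89 12.68] gap 0.001
x [-3.780e-02  9.993e-01  8.000e-04] z [-3.5e-03  7.0e-04 -1.0e+00]
shift/0.1: [-0.005  0.016 -0.001]
```

```bash
python3 -m inch '[[1,[0,0,-0.4],[0,0,0]],[1,[0,0,-0.8],[0,0,0]],[0,[0.2,0,-1],[0,0,0]],[-1,[0.6,-0.3,-1],[0,0,0]],[-1,[1,-0.57,-1],[0,0,0]]]'>/dev/null
python3 -m inch '[[-1,[0.3,-0.2,-0.3],[0,0,0]],[-1,[0.7,-0.4,-0.3],[0,0,0]],[-1,[1,-0.57,-0.3],[0,0,0]],[-1,[1,-0.57,-0.3],[0,0,0]],[-1,[1,-0.57,-0.3],[0,0,0]]]'
python3 st.py 0.487 0.135 0.173
python3 - <<'E'
from station import *; import cv2,numpy as np
for n in("wrist","scene"):
    c=camera_info(n); p,d=snapshot(n); cv2.imwrite(f"pics/{n}2.png",p); np.savez(f"pics/{n}2.npz",p=p,d=d,K=c["K"],o=c["origin"],r=c["orientation"])
E
```

```text
t: 7.25
tcp_pos: [0.4899, 0.115, 0.2653]
tool_rot: [0.693, 0.721, 0.0, 0.001]
force: [-0.3, -0.1, 0.2]
finger_gap: 1.001
t 7.25 tcp [0.4899 0.115  0.2653] F [-0.33 -0.1   0.22] gap 1.001
x [-3.920e-02  9.992e-01 -4.000e-04] z [ 1.6e-03 -4.0e-04 -1.0e+00]
shift/0.1: [ 0.202 -0.023  0.923]
```

View pics/wrist2.png

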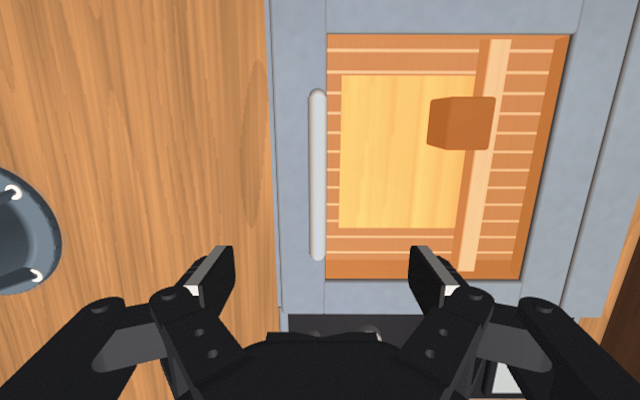

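View pics/scene2.png

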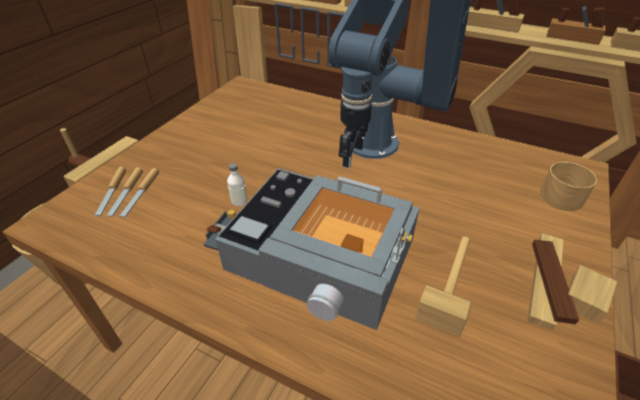

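The wrist picture shows the handle bar from (317,90) to (317,260), parallel to the pads and between them. The scene view shows nothing disturbed.

Run:
```python
from h import *
c=load("pics/wrist2.npz")
P=np.array([[deproj(c,u,v) for u in range(300,336)] for v in range(80,268)])
m=(P[...,2]>.185)&(P[...,2]<.21)
q=P[m]; print(len(q),q.mean(0).round(4),q.min(0).round(4),q.max(0).round(4))
ys,xs=np.nonzero(m); u=(xs.min()+xs.max())/2+300; v=(ys.min()+ys.max())/2+80; print(u,v,onplane(c,u,v,.195))
a,b=np.polyfit(q[:,1],q[:,0],1); print("yaw",-a,"mid x at y .135",a*.135+b)
```

```text
3112 [0.4875 0.1416 0.1978] [0.4791 0.072  0.1911] [0.4968 0.2021 0.2011]
317.5 173.0 [0.48759247 0.14204505 0.195     ]
yaw 0.0381305248178299 mid x at y .135 0.48772325285792045
```

```bash
python3 -m inch '[[-1,[0.21,-0.02,0.25],[0,0,0]],[-1,[0.21,-0.02,0.5],[0,0,0]],[-1,[0.21,-0.02,0.75],[0,0,0]],[-1,[0.21,-0.02,0.9],[0,0,0]],[-1,[0.21,-0.02,0.9],[0,0,0]]]'; python3 st.py 0.4875 0.137 0.173
```

```text
t: 7.85
tcp_pos: [0.4866, 0.1341, 0.1726]
tool_rot: [0.695, 0.719, -0.002, -0.002]
force: [0.0, -0.2, 0.2]
finger_gap: 0.999
t 7.85 tcp [0.4866 0.1341 0.1726] F [ 0.02 -0.21  0.24] gap 0.999
x [-3.520e-02  9.994e-01 -3.000e-04] z [-4.9e-03 -4.0e-04 -1.0e+00]
shift/0.1: [ 0.029  0.01  -0.004]
```

```bash
python3 -m inch '[[0,[0,0.01,0],[0,0,0]],[0.5,[0,0.01,0],[0,0,0]],[1,[0,0.01,0],[0,0,0]],[1,[0,0.01,0],[0,0,0]],[1,[0,0.01,0],[0,0,0]],[1,[0,0.01,0],[0,0,0]],[1,[0,0.01,0],[0,0,0]]]' 60; python3 st.py
```

```text
t: 8.55
tcp_pos: [0.4859, 0.1353, 0.1752]
tool_rot: [0.694, 0.72, -0.002, -0.001]
force: [-4.4, 0.0, 5.6]
finger_gap: 0.141
t 8.55 tcp [0.4859 0.1353 0.1752] F [-4.38  0.01  5.62] gap 0.141
x [-3.780e-02  9.993e-01 -4.000e-04] z [-4.6e-03 -6.0e-04 -1.0e+00]
```

```bash
python3 -m inch '[[1,[0,0.010,-0.062],[0.004,0,0]],[1,[0,0.019,-0.125],[0.008,0,0]],[1,[0,0.031,-0.186],[0.012,0,0]],[1,[0,0.044,-0.248],[0.016,0,0]],[1,[0,0.059,-0.309],[0.02,0,0]],[1,[0,0.076,-0.37],[0.024,0,0]],[1,[0,0.094,-0.43],[0.028,0,0]],[1,[0,0.114,-0.49],[0.032,0,0]],[1,[0,0.114,-0.49],[0.032,0,0]],[1,[0,0.114,-0.49],[0.032,0,0]]]'; python3 st.py
python3 - <<'E'
from station import *; import cv2,numpy as np
for n in("wrist","scene","top"):
    c=camera_info(n); p,d=snapshot(n); cv2.imwrite(f"pics/{n}3.png",p); np.savez(f"pics/{n}3.npz",p=p,d=d,K=c["K"],o=c["origin"],r=c["orientation"])
E
```

```text
t: 9.55
tcp_pos: [0.4968, 0.1357, 0.2223]
tool_rot: [0.69, 0.716, -0.075, -0.072]
force: [-5.5, -1.1, -7.1]
finger_gap: 0.141
t 9.55 tcp [0.4968 0.1357 0.2223] F [-5.49 -1.12 -7.11] gap 0.141
x [-3.760e-02  9.993e-01 -4.000e-04] z [-0.2062 -0.0081 -0.9785]
```

View pics/wrist3.png

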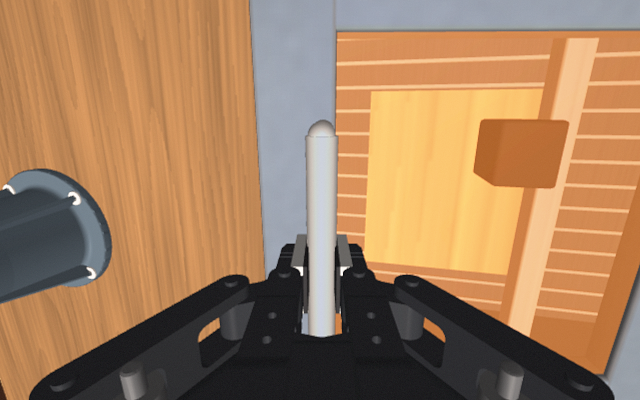

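View pics/scene3.png

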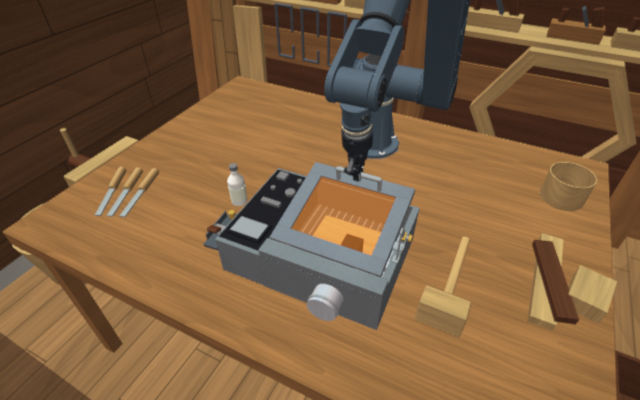

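```bash
python3 - <<'E'
from h import *
T=load("pics/top0.npz"); S=load("pics/scene0.npz")
yaw=.0375; ex=np.array([np.cos(yaw),np.sin(yaw),0]);ey=np.array([-np.sin(yaw),np.cos(yaw),0])
H=np.array([.4875,.137,.192])+.25*ex; H[2]=.141
def tri(a,b):
    d1=ray(T,*a);d2=ray(S,*b);A=np.c_[d1,-d2];t=np.linalg.lstsq(A,S["o"]-T["o"],rcond=None)[0]
    p,q=T["o"]+t[0]*d1,S["o"]+t[1]*d2; return (p+q)/2,np.linalg.norm(p-q)
def ang(p):
    r=p-H; x,z=r@ex,r[2]; return "eng x %.4f y %.4f z %.4f rad %.4f ang %.3f"%(x,r@ey,z,np.hypot(x,z),np.arctan2(z,-x))
p,e=tri((200.8,199.),(409.9,237.3));print("knob",p,e,ang(p))
p,e=tri((208.9,199.2),(404,236.4));print("body",p,e,ang(p))
print("tongue",ang(onplane(T,215.5,194.5,.143)))
for n in"03":
  for nm in("top","scene"):
    c=load(f"pics/{nm}{n}.npz")
    x0,y0,x1,y1=(190,160,235,215) if nm=="top" else (385,205,425,270)
    cv2.imwrite(f"pics/z{nm}{n}.png",cv2.resize(c["p"][y0:y1,x0:x1],(400,int(400*(y1-y0)/(x1-x0))),interpolation=0))
# lid plane from top depth: frame strip left of window
for n in "03":
    c=load(f"pics/top{n}.npz"); P=[]
    for v in range(150,262,3):
        for u in range(222,232,2):
            P.append(deproj(c,u,v))
    for v in range(258,266):
        for u in range(235,260,3): P.append(deproj(c,u,v))
    P=np.array(P)-H; X=P@ex; Z=P[:,2]; k=(X<-.02)&(X>-.28)&(Z>0)
    for _ in range(3):
        a,b=np.polyfit(X[k],Z[k],1); k&=abs(Z-a*X-b)<.006
    print("lid",n,k.sum(),"angle",np.arctan(-a),b)
E
python3 -c "
import cv2,numpy as np
o=np.zeros((600,800,3),np.uint8)
a=cv2.imread('pics/ztop3.png');b=cv2.imread('pics/zscene3.png')
o[:a.shape[0],:400]=a[:600];b=b[:600];o[:b.shape[0],400:]=b;cv2.imwrite('pics/z3.png',o)"
```

```text
knob [0.61206211 0.32557951 0.1823526 ] 0.0005093288911322099 eng x -0.1185 y 0.1838 z 0.0414 rad 0.1255 ang 0.336
body [0.61163933 0.30965799 0.17755628] 0.003127481683284861 eng x -0.1195 y 0.1679 z 0.0366 rad 0.1249 ang 0.297
tongue eng x -0.1034 y 0.1582 z 0.0020 rad 0.1034 ang 0.019
lid 0 247 angle -0.0026786364792604983 0.010708207136581183
lid 3 6 angle 0.3802009842496186 -0.006885325023826468
```

View pics/z3.png

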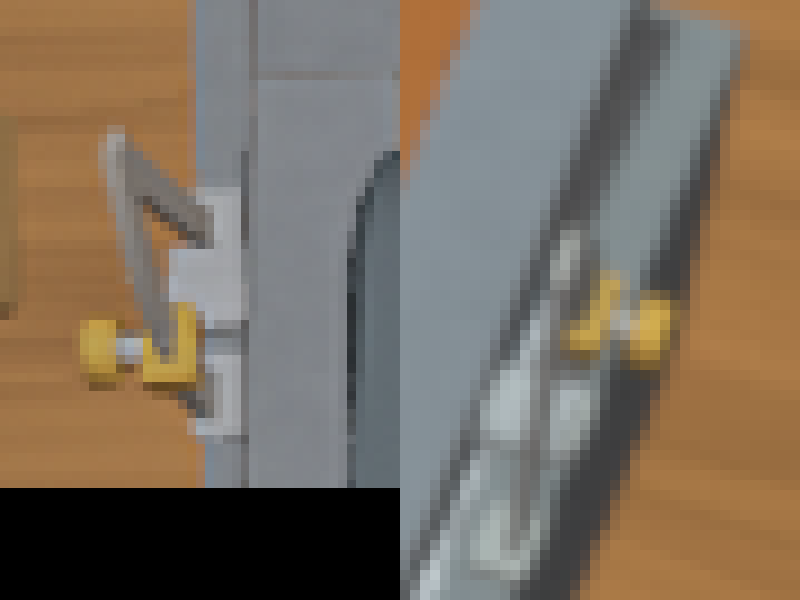

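```bash
python3 -m inch '[[1,[0,0.008,-0.057],[0.0037,0,0]],[1,[0,0.019,-0.117],[0.0075,0,0]],[1,[0,0.03,-0.174],[0.0111,0,0]],[1,[0,0.042,-0.231],[0.0148,0,0]],[1,[0,0.057,-0.29],[0.0186,0,0]],[1,[0,0.072,-0.346],[0.0223,0,0]],[1,[0,0.072,-0.346],[0.0223,0,0]],[1,[0,0.072,-0.346],[0.0223,0,0]],[1,[0,0.072,-0.346],[0.0223,0,0]]]'; python3 st.py
python3 - <<'E'
from station import *; from h import *
for n in("scene","top"):
    c=camera_info(n); p,d=snapshot(n); np.savez(f"pics/{n}4.npz",p=p,d=d,K=c["K"],o=c["origin"],r=c["orientation"])
o=np.zeros((600,800,3),np.uint8)
for i,(nm,(x0,y0,x1,y1)) in enumerate((("top",(190,160,235,215)),("scene",(385,205,425,265)))):
    a=cv2.resize(np.load(f"pics/{nm}4.npz")["p"][y0:y1,x0:x1],(400,int(400*(y1-y0)/(x1-x0))),interpolation=0)[:600]; o[:a.shape[0],400*i:400*i+400]=a
cv2.imwrite("pics/z4.png",o)
cv2.imwrite("pics/scene4.png",np.load("pics/scene4.npz")["p"])
s=sense(); M=R.from_quat(s["tool_rot"]).as_matrix(); bar=s["tcp_pos"]-.0187*M[:,2]; yaw=.0375
ex=np.array([np.cos(yaw),np.sin(yaw),0]); H=np.array([.4875,.137,.192])+.25*ex; H[2]=.141
r=bar-H; print("bar",bar, "lid",np.arctan2(r[2],-r@ex)-.2012,"radius",np.hypot(r@ex,r[2]))
E
```

```text
t: 10.6
tcp_pos: [0.5108, 0.1362, 0.2555]
tool_rot: [0.683, 0.709, -0.125, -0.12]
force: [-7.4, -1.9, -5.1]
finger_gap: 0.14
t 10.6 tcp [0.5108 0.1362 0.2555] F [-7.4  -1.95 -5.09] gap 0.14
x [-3.760e-02  9.993e-01 -4.000e-04] z [-0.3406 -0.0132 -0.9401]
bar [0.51716707 0.13644528 0.27303396] lid 0.3385826579911368 radius 0.25690060992435426
```

View pics/z4.png

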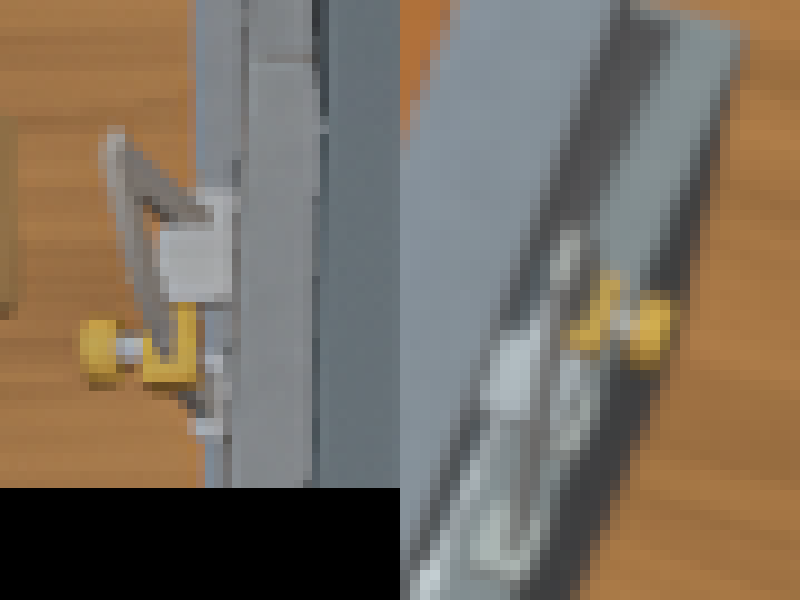

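View pics/scene4.png

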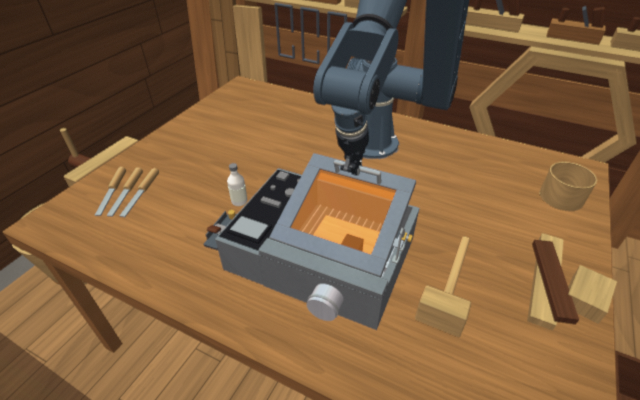

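Run:
```python
from h import *
yaw=.0375; ex=np.array([np.cos(yaw),np.sin(yaw),0]);ey=np.array([-np.sin(yaw),np.cos(yaw),0])
H=np.array([.4875,.137,.192])+.25*ex; H[2]=.141
def eng(P): r=np.array(P)-H; return np.c_[r@ex,r@ey,r[:,2]]
for n in "034":
    for nm in("top","scene"):
        c=load(f"pics/{nm}{n}.npz"); vs,us=np.mgrid[100:300,150:450]; vs=vs.ravel();us=us.ravel()
        d=c["d"][vs,us]; r=R.from_quat(c["r"]).apply((np.linalg.inv(c["K"])@np.array([us,vs,np.ones_like(us)])).T); P=c["o"]+r*d[:,None]
        E=eng(P)
        # lid top left & right frame strips
        th0={"0":0,"3":.2,"4":.337}[n]
        x=E[:,0]*np.cos(th0)-E[:,2]*np.sin(th0); z=E[:,0]*np.sin(th0)+E[:,2]*np.cos(th0)
        k=(abs(z-.011)<.009)&(x<-.03)&(x>-.22)&(E[:,1]>.115)&(E[:,1]<.14)
        for _ in range(4):
            a,b=np.polyfit(x[k],z[k],1); k&=abs(z-a*x-b)<.003
        print(n,nm,"lid",k.sum(),round(th0-np.arctan(a),4),round(b,4))
        k=(abs(z-.002)<.012)&(x<-.092)&(x>-.112)&(E[:,1]>.152)&(E[:,1]<.166)
        if k.sum()>3: print("   tongue",k.sum(),np.median(E[k],0).round(4),"ang of upper face centre",round(float(np.median(np.arctan2(E[k,2],-E[k,0]))),3))
        hs=cv2.cvtColor(c["p"],cv2.COLOR_BGR2HSV)[vs,us]
        k=(hs[:,0]>18)&(hs[:,0]<32)&(hs[:,1]>100)&(hs[:,2]>120)&(E[:,1]>.14)&(E[:,1]<.2)&(E[:,2]>.02)&(E[:,2]<.07)&(abs(E[:,0]+.12)<.03)
        for lo,hi in((.15,.175),(.176,.195)):
            q=E[k&(E[:,1]>lo)&(E[:,1]<hi)]; print("   brass",len(q),np.median(q,0).round(4),q.min(0).round(4),q.max(0).round(4),"ang",round(float(np.median(np.arctan2(q[:,2],-q[:,0]))),3))
```

```text
0 top lid 746 -0.0052 0.011
   tongue 53 [-0.1021  0.1592  0.0022] ang of upper face centre 0.021
   brass 32 [-0.1222  0.1628  0.0454] [-0.1274  0.1592  0.0387] [-0.1077  0.1713  0.0536] ang 0.364
   brass 26 [-0.1194  0.1821  0.0473] [-0.1262  0.1781  0.0411] [-0.1115  0.1863  0.0507] ang 0.374
0 scene lid 509 -0.0056 0.0096
   tongue 22 [-0.1007  0.1567  0.0006] ang of upper face centre 0.006
   brass 20 [-0.1157  0.1701  0.0413] [-0.125   0.166   0.0376] [-0.1072  0.1732  0.046 ] ang 0.35
   brass 20 [-0.1145  0.1841  0.0448] [-0.1253  0.1804  0.039 ] [-0.1081  0.1877  0.048 ] ang 0.373
3 top lid 602 0.1869 0.011
   tongue 44 [-0.0982  0.1579  0.0204] ang of upper face centre 0.211
   brass 32 [-0.1222  0.163   0.0462] [-0.1271  0.1591  0.0372] [-0.1073  0.1711  0.0526] ang 0.363
   brass 27 [-0.1196  0.1821  0.0474] [-0.1259  0.1781  0.0416] [-0.1118  0.1858  0.0514] ang 0.379
3 scene lid 598 0.1893 0.009
   tongue 25 [-0.1007  0.1565  0.0191] ang of upper face centre 0.189
   brass 21 [-0.113   0.1699  0.0422] [-0.1232  0.1651  0.0371] [-0.1068  0.1732  0.0472] ang 0.354
   brass 20 [-0.1146  0.1841  0.0451] [-0.1223  0.1804  0.0337] [-0.1079  0.1871  0.0475] ang 0.375
4 top lid 391 0.3289 0.011
   tongue 51 [-0.0961  0.1591  0.0352] ang of upper face centre 0.351
   brass 33 [-0.1218  0.1622  0.0454] [-0.1272  0.159   0.0377] [-0.1076  0.1717  0.0521] ang 0.363
   brass 26 [-0.1194  0.1817  0.0476] [-0.1262  0.1789  0.0406] [-0.1122  0.1862  0.052 ] ang 0.385
4 scene lid 661 0.3292 0.0095
   tongue 26 [-0.0956  0.1563  0.0328] ang of upper face centre 0.334
   brass 20 [-0.1141  0.1703  0.0434] [-0.1248  0.1665  0.0386] [-0.1066  0.1734  0.0463] ang 0.36
   brass 20 [-0.1139  0.1841  0.0446] [-0.1251  0.1804  0.0344] [-0.1088  0.1874  0.0472] ang 0.369
```

Depth in both views puts the lid at about 0.334 rad. The index comes to about 0.33–0.34 rad (triangulated knob 0.336, with the radius of 0.1255 matching the given 125 mm). I'll hold, check that it's steady and the keys are up, then hand in.

```bash
python3 -m inch '[[1,[0,0,0],[0,0,0]],[1,[0,0,0],[0,0,0]],[1,[0,0,0],[0,0,0]],[1,[0,0,0],[0,0,0]],[1,[0,0,0],[0,0,0]]]'
python3 - <<'E'
from h import *; from station import *
c0=load("pics/scene0.npz");c=load("pics/scene4.npz")
for n,p in dict(stop=(.4924,-.1136),beam=(.550,-.0535),fan=(.611,-.081),ja=(.490,-.056),jb=(.552,-.111)).items():
    u,v=proj(c,[*p,.142]).round().astype(int)
    f=lambda k:np.median([deproj(k,u+i,v+j)[2] for i in(-1,0,1) for j in(-1,0,1)]).round(4)
    print(n,u,v,f(c0),f(c))
s=sense(); print(s["t"],s["tcp_pos"],s["qd"].round(4),s["force"])
d=cv2.absdiff(np.load("pics/top0.npz")["p"],np.load("pics/top4.npz")["p"]).max(2)
print("diff plane/bottle",d[150:250,412:470].max(),"mallet",(d[165:300,135:192]>40).sum())
E
```

```text
t: 11.2
tcp_pos: [0.5108, 0.1362, 0.2555]
tool_rot: [0.683, 0.709, -0.125, -0.12]
force: [-7.4, -1.3, -5.0]
finger_gap: 0.142
stop 282 174 0.1395 0.141
beam 289 190 0.1399 0.1402
fan 270 200 0.1392 0.1391
ja 299 179 0.1359 0.1401
jb 272 185 0.1321 0.131
11.2 [0.51080702 0.13620634 0.25545595] [ 0.0011  0.0037 -0.0002  0.0004  0.0003  0.0013] [-7.43248912 -1.27661158 -5.04203315]
diff plane/bottle 10 mallet 0
```

```bash
python3 -c "
from station import *
print(sign_off()); print(sense()['t'])"
```

```text
the job is handed in; nothing more can be done
None
the job is handed in; nothing more can be done
```

I pressed stop, beam-off and fan in that order with the lid shut, then raised the lid by its handle to the index. I handed it in at t ≈ 11.2 s, still gripping the handle; `sign_off` reports no verdict.

- **Keys:** each one bottomed out, with the fingertips at 0.137 m and 13–27 N of press. In the pictures taken at the raised lid, all three keys stand at their starting height to within 2 mm. Neither jog key looks pressed. One of them read 4 mm higher than at the start, which I put down to picture noise on a small target.
- **Lid angle:** 0.329 rad from depth in both fixed views, or about 0.334 rad once corrected for the offset they read with the lid shut. The arm's pose gives 0.339 rad.
- **Index angle:** about 0.336 rad from the thumb screw seen in two views. The estimates ran from 0.30 to 0.34. The 0.30 came from triangulating the index block, where the two rays missed each other by 3 mm, so I gave it less weight. Even that is within the 0.07 rad allowed.
- **Holding:** the arm stood still in the last readings, with a 60 N grip and about 9 N on the wrist.
- **Surroundings:** the plane, bottle and mallet show no change between the first and last top pictures. The brass index measured the same before and after.

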